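Load the bottle caddy for the evaporator run

ROBOT

A 6-joint arm with a two-finger parallel gripper is mounted at the origin on the work surface. World frame = base frame: x ahead of the robot, y to its left, z up, the work surface at z = 0. Lengths are in m, angles in rad, forces in N, time in s.
With the tool pointing down it reaches from about 0.375 to 0.9 m from the base axis. Payload 3.1 kg.
Tool frame: the origin (TCP) lies on the centre line of the jaws, within the pads' length; the fingertips stand 19 mm ahead of it and the grasp point (between the pads) is the TCP; z points along the fingers, y is the line along which they close (so a half turn about z gives the same grasp; the last joint's range is limited). The gripper opens to 85 mm and grips with 20 to 120 N. Pads are 22 mm wide; open, the fingers measure 114 mm over their backs; the gripper's body (76 mm by 85 mm) begins 54 mm behind the grasp point. The pads swing forward as they close: fully open they stand 13 mm farther back than shut.
Start: joints at [-1.446, 0.527, 1.433, -0, 1.181, -0.178], TCP at [0.186, -0.597, 0.25] pointing down, gripper open.
Joint ranges: [-3.08, 3.08], [-0.75, 2.2], [0.22, 2.44], [-1.43, 4.57], [0, 2.65], [-2.85, 2.85]. Speed limits (rad/s): [2.79, 2.79, 3.14, 3.14, 3.14, 3.14].

INTERFACE

Orientations are given as a unit quaternion [x, y, z, w].
In Python, from station import manip gives the robot as it stands.
- The arm moves only by the tool servo_tool, never from a script. Its argument "rows" is a list that holds one entry, the list of rows, each a list of 7 numbers: the turn, a rotation vector about the tool's x, y, z in degrees, then the shift along the tool's x, y, z in m, then the gripper command: -1 is shut, 1 is fully open, values between are in proportion. In form: [[[wx, wy, wz, tx, ty, tz, jaw], ...]]. A call has 1 to 8 rows; each row shifts and turns the commanded pose from where the row before left it, along the tool's axes as they then stand; what a row does not reach is not made up. A row lasts 1/12 s, in which the tool goes at most 41.7 mm and 7.16 degrees, less where a joint would pass 70% of its speed; a pose out of reach is approached as far as the arm can. A call is refused whole if a number of a shift passes 0.0417 or a number of a turn 7.16, either way. A call with a gripper value outside its range is refused whole. The fingers move at their own pace and stop on an object; "squeeze" is the grip in N (left out, the last holds). Time passes only in rows, so rows that do not move let the fingers close. It gives the time, the measured TCP pose, the force, the opening and the grip force at its end, in the units of the state.
- manip.sense(): the state, without advancing time (a new reading comes with each control period).
- manip.snapshot(name): name is "side" or "top"; returns the picture (384x512x3 uint8, blue, green, red); there is no depth.
- manip.camera_info(name): a dict with "K" (3x3 intrinsics, pixels), "k1" (the pictures are not rectified: a ray, as slopes to the right and down, at radius r is drawn at 1 + k1 r^2 times it, then the intrinsics apply), "camera_from_world" (4x4, takes a point from world to camera coordinates). Camera axes: x right, y down, z forward; pixel columns grow to the right and rows downward; lengths in m; the calibration is good to about 2 mm. A picture is of the moment at which its call begins. camera_info takes no time and is no camera call.
- manip.sign_off(): hands the job in; it is judged then, once.
The state is a dict: "t": time; "q": joint angles; "qd": joint speeds; "tau": joint torques, N m; "tcp_pos": TCP position; "tool_rot": TCP orientation; "force": force on the tool from outside, world axes, zero at the start; "ft_torque": the same for the moment, N m; "finger_gap": opening from 0.0 (shut) to 1.0 (fully open); "gripper_force": force on a finger pad.
Only numpy, scipy, OpenCV 4.12 (cv2) and the standard library are available. Lean on these libraries where they do the work, as an engineer would, in place of code of your own. Each camera call takes 0.05 s, during which the arm holds its last target. There are 200 camera calls.

TASK

Put the three round amber bottles into the caddy, each standing upright and fully down in the cup holder of its own size (large, medium, small). Set them in gently without dropping or tipping any, and leave the two square amber bottles and the beaker where they stand.

Things in the scene. Friction and masses are not known exactly. Their poses are not given: they have to be found in the camera images.
- large_mid (a point): The large ROUND amber bottle, blue screw cap, loose, upright: 64 mm diameter, 120 mm tall. The point is on its axis half-way up, 60 mm above its underside; z points up to the cap. The cap (top 22 mm) is a cylinder 38 mm in diameter, easily pinched from above; under it a neck 32 mm wide on sloping shoulders whose top is 88 mm above the underside. About 380 g, give or take 30%. Goes into holder_large.
- medium_mid (a point): The medium ROUND amber bottle, blue screw cap, loose, upright: 48 mm diameter, 96 mm tall. The point is on its axis half-way up, 48 mm above its underside; z points up to the cap. The cap (top 22 mm) is a cylinder 32 mm in diameter, easily pinched from above; under it a neck 26 mm wide on sloping shoulders whose top is 66 mm above the underside. About 180 g, give or take 30%. Goes into holder_medium.
- small_mid (a point): The small ROUND amber bottle, blue screw cap, loose, upright: 32 mm diameter, 76 mm tall. The point is on its axis half-way up, 38 mm above its underside; z points up to the cap. The cap (top 22 mm) is a cylinder 24 mm in diameter, easily pinched from above; under it a neck 18 mm wide on sloping shoulders whose top is 46 mm above the underside. About 60 g, give or take 30%. Goes into holder_small.
- square_medium_mid (a point): Look-alike that does not belong: SQUARE-bodied amber glass bottle, body 46 x 46 mm, 96 mm tall, with the same blue cap (32 mm diameter) as the medium round bottle. Loose, upright; the point is on its axis half-way up, 48 mm above its underside. Leave it alone.
- square_large_mid (a point): Look-alike that does not belong: SQUARE-bodied amber glass bottle, body 60 x 60 mm, 120 mm tall, with the same blue cap (38 mm diameter) as the large round bottle. Loose, upright; the point is on its axis half-way up, 60 mm above its underside. Leave it alone.
- beaker_mid (a point): Open clear-glass beaker, 66 mm across the rim, 85 mm tall, loose. The point is on its axis half-way up. Leave it alone.
- caddy: Grey open carrying caddy, a low tray 120 mm (its x) by 330 mm (its y), walls 28 mm high and 5 mm thick, floor 5 mm thick, with a black grip bar standing out 26 mm at each y end, no higher than 34 mm; it stays where it is (fixed). Origin: centre of its underside, z up. The three holders stand on its floor in a row along its y axis, 100 mm apart, in any order.
- holder_large: Large white round cup holder fixed in the caddy, for the large round bottle: 30 mm high, bore 78 mm in diameter, flaring to 86 mm at the mouth, outside 92 mm across the mouth. Origin: centre of its underside, z up; its inner floor, on which the bottle stands, is 5 mm above the origin and its rim 30 mm above.
- holder_medium: Medium white round cup holder fixed in the caddy, for the medium round bottle: 30 mm high, bore 62 mm in diameter, flaring to 70 mm at the mouth, outside 76 mm across the mouth. Origin: centre of its underside, z up; its inner floor, on which the bottle stands, is 5 mm above the origin and its rim 30 mm above.
- holder_small: Small white round cup holder fixed in the caddy, for the small round bottle: 30 mm high, bore 46 mm in diameter, flaring to 54 mm at the mouth, outside 60 mm across the mouth. Origin: centre of its underside, z up; its inner floor, on which the bottle stands, is 5 mm above the origin and its rim 30 mm above.
Mind the look-alikes: they are no part of the job. What is shaped like the part that bears square_large_mid but purple is not meant. Leave any blue or red look-alike of the holder_medium alone.

How it is judged:
By the outcome, as a careful person would: the job done as asked, in the order asked, and still so for the second after the job is handed in, with the robot touching nothing.
It also fails if it takes over 83 s, if anything falls off the work surface, if the arm or the gripper's body presses on something with over 40 N, if the wrist force passes 120 N, or if a joint passes its speed limit or range.

## Working session

There is one attempt and no reset: what is moved stays moved. The work goes in short steps, Python scripts to look and compute and a tool call to move; the robot and the scene stay as the last step left them, time stands still between calls to the robot, and variables do not carry over. Pictures are saved under pics/ and viewed, at most 14 in all, crops included, and the job is handed in when it is done.

Besides the shell and the picture viewer there is one more tool, called after "Request:" by a JSON object that holds its "name" and its "arguments". servo_tool: Moves the arm, as the interface text tells. Its arguments: {"type":"object","properties":{"rows":{"type":"array","items":{"type":"array","items":{"type":"array","items":{"type":"number"}}}},"squeeze":{"type":"number"}},"required":["rows"]}

```bash
mkdir -p pics; python3 - <<'E'
from station import manip
import cv2
for n in("top","side"):
    cv2.imwrite(f"pics/{n}0.png",manip.snapshot(n)); i=manip.camera_info(n); print(n,i)
s=manip.sense(); print(s)
E
```

```text
top {'K': array([[451.22363259,   0.        , 258.0300483 ],
       [  0.        , 451.22363259, 186.2439973 ],
       [  0.        ,   0.        ,   1.        ]]), 'k1': -0.0788756834322419, 'camera_from_world': array([[ 0.0223288 , -0.99963059,  0.0154953 , -0.02869283],
       [-0.99773037, -0.02326584, -0.06318863,  0.56017125],
       [ 0.0635258 , -0.01404921, -0.9978813 ,  1.46866959],
       [ 0.        ,  0.        ,  0.        ,  1.        ]])}
side {'K': array([[370.77785317,   0.        , 256.26869965],
       [  0.        , 370.77785317, 187.38873025],
       [  0.        ,   0.        ,   1.        ]]), 'k1': -0.055095817511979964, 'camera_from_world': array([[-0.98816972, -0.15276811,  0.01350978,  0.55692723],
       [-0.1175584 ,  0.6979458 , -0.7064359 ,  0.11503375],
       [ 0.09849178, -0.69966676, -0.70764808,  0.87622456],
       [ 0.        ,  0.        ,  0.        ,  1.        ]])}
{'t': 0.1, 'q': array([-1.44650452e+00,  5.28381712e-01,  1.43374326e+00, -3.88785717e-06,
        1.18139569e+00, -1.78506599e-01]), 'qd': array([ 3.54323197e-04,  4.67127776e-05, -1.92705250e-03,  5.37857611e-04,
        1.90300109e-03,  8.56775128e-04]), 'tau': array([-2.06672848e-05, -4.43301594e+01, -1.78586805e+01, -2.38605553e-04,
        3.89133173e-03,  1.00196182e-06]), 'tcp_pos': array([ 0.1863193 , -0.59596489,  0.24943603]), 'tool_rot': array([ 9.88560445e-01,  1.50822136e-01,  2.43314481e-05, -9.63699853e-04]), 'force': array([0.18094755, 0.78344443, 0.93414421]), 'ft_torque': array([ 0.01180519, -0.00341563, -0.00142542]), 'gripper_force': 0.0, 'finger_gap': 0.998927415526683}
```

View pics/top0.png

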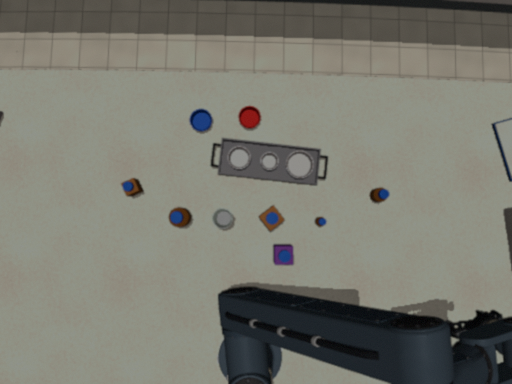

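View pics/side0.png

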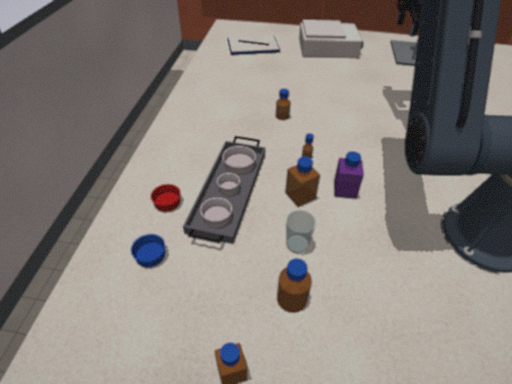

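Top view: the round candidates are large (179,217), medium (380,195) and small (320,222). The squares are at (132,187) and (272,217), a purple one is at (284,255), and the beaker is at (223,219). The white holders are medium (239,158), small (269,161) and large (299,165). Next I'll measure, and confirm shapes in one enlarged crop.

```bash
cat > h.py <<'E'
from station import manip
import cv2, numpy as np
def ray(n,uv):
    i=manip.camera_info(n); K=i["K"]; T=i["camera_from_world"]
    d=np.array([i["k1"],0,0,0,0.])
    p=cv2.undistortPoints(np.array(uv,float).reshape(1,1,2),K,d).ravel()
    R=T[:3,:3]; return -R.T@T[:3,3], R.T@np.array([*p,1])
def onz(n,uv,z):
    c,d=ray(n,uv); return c+d*(z-c[2])/d[2]
def proj(n,P):
    i=manip.camera_info(n);T=i["camera_from_world"]
    return cv2.projectPoints(np.array(P,float).reshape(1,3),cv2.Rodrigues(T[:3,:3])[0],T[:3,3],i["K"],np.array([i["k1"],0,0,0,0.]))[0].ravel()
def tri(a,b):
    c1,d1=ray("top",a);c2,d2=ray("side",b)
    s=np.linalg.lstsq(np.c_[d1,-d2],c2-c1,rcond=None)[0]
    p,q=c1+s[0]*d1,c2+s[1]*d2
    return (p+q)/2,np.linalg.norm(p-q)
def blobs(im,lo,hi,amin=15):
    m=cv2.inRange(cv2.cvtColor(im,cv2.COLOR_BGR2HSV),lo,hi)
    n,l,s,c=cv2.connectedComponentsWithStats(m)
    return [(c[k].round(2).tolist(),s[k].tolist()) for k in range(1,n) if s[k][4]>=amin]
E
python3 - <<'E'
from h import *
t=cv2.imread("pics/top0.png");s=cv2.imread("pics/side0.png")
for n,im in(("top",t),("side",s)):
    print(n,"blue");[print(b) for b in blobs(im,(105,150,60),(125,255,255))]
    print("white");[print(b) for b in blobs(im,(0,0,150),(180,50,255)) if b[1][4]<3000 ]
a=cv2.resize(t[130:275,110:400],None,fx=2.7,fy=2.7,interpolation=cv2.INTER_CUBIC)
cv2.imwrite("pics/crop.png",a)
E
```

```text
top blue
([200.93, 120.74], [191, 111, 20, 20, 301])
([127.64, 185.88], [123, 182, 10, 9, 67])
([382.95, 193.77], [379, 190, 9, 9, 64])
([176.22, 216.99], [171, 212, 12, 11, 104])
([271.8, 217.88], [267, 213, 11, 11, 90])
([321.59, 221.28], [319, 219, 6, 6, 29])
([284.08, 255.68], [279, 250, 11, 12, 108])
white
side blue
([283.71, 93.27], [281, 90, 7, 8, 49])
([308.81, 138.11], [307, 134, 5, 9, 37])
([352.54, 158.96], [346, 152, 14, 15, 155])
([304.32, 163.98], [298, 157, 14, 15, 165])
([148.39, 250.03], [132, 235, 32, 32, 768])
([296.41, 269.35], [288, 260, 18, 20, 302])
([229.68, 353.66], [221, 344, 18, 21, 305])
white
([17.31, 10.69], [0, 0, 52, 32, 895])
([500.38, 82.23], [485, 44, 27, 71, 1523])
([404.19, 105.46], [396, 101, 14, 9, 63])
([245.61, 141.68], [236, 139, 21, 6, 72])
([238.73, 160.39], [226, 154, 27, 13, 253])
([448.37, 190.2], [422, 174, 67, 41, 1623])
([228.32, 184.87], [221, 182, 15, 7, 78])
([216.29, 213.52], [204, 207, 26, 14, 266])
([207.62, 243.05], [195, 239, 26, 9, 93])
```

View pics/crop.png

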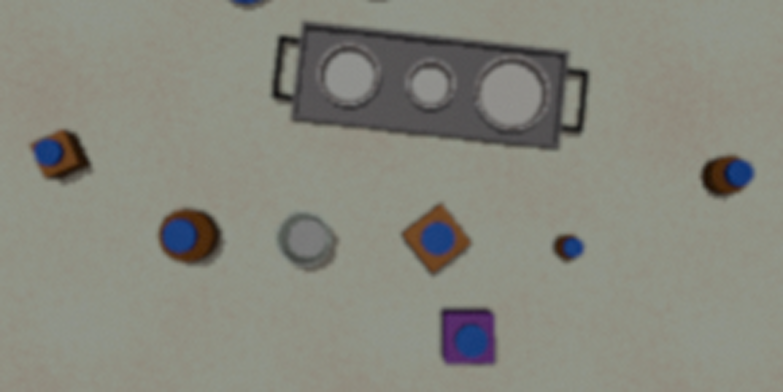

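Confirmed: the round bodies are crop (189,236) large, (568,247) small and (726,175) medium. The other two amber ones and the purple one are square.

```bash
python3 - <<'E'
from h import *
np.set_printoptions(precision=4,suppress=True)
t=cv2.imread("pics/top0.png");s=cv2.imread("pics/side0.png")
tb={"L":((176.22,216.99),(296.41,269.35),.120),"M":((382.95,193.77),(283.71,93.27),.096),"S":((321.59,221.28),(308.81,138.11),.076),
"sqL":((271.8,217.88),(304.32,163.98),.12),"sqM":((127.64,185.88),(229.68,353.66),.096),"pur":((284.08,255.68),(352.54,158.96),.12)}
for k,(a,b,h) in tb.items(): print(k,onz("top",a,h-.004),onz("side",b,h-.010),tri(a,b))
# holders
g=cv2.cvtColor(t,cv2.COLOR_BGR2GRAY)
g4=cv2.resize(g,None,fx=4,fy=4,interpolation=cv2.INTER_CUBIC)
print(g[158,225:320])
for k,(u,v) in {"M":(239,158),"S":(269,161),"L":(299,165)}.items():
    # floor disc: bright blob at the seed
    m=(g4>105).astype(np.uint8); n,l,st,c=cv2.connectedComponentsWithStats(m)
    i=l[v*4,u*4]; uv=(c[i]-1.5)/4; print(k,st[i]/4.,uv, onz("top",uv,.010),onz("top",uv,.035))
# caddy
m=cv2.inRange(g,55,100)
E
```

```text
L [0.4542 0.234  0.116 ] [0.4539 0.238  0.11  ] (array([0.454 , 0.2356, 0.1064]), np.float64(0.00035131374556056545))
M [ 0.5413 -0.4101  0.092 ] [ 0.5411 -0.408   0.086 ] (array([ 0.5416, -0.4126,  0.0833]), np.float64(0.00045286833333955007))
S [ 0.4506 -0.2192  0.072 ] [ 0.4507 -0.218   0.066 ] (array([ 0.4506, -0.2205,  0.0641]), np.float64(0.00010482582084633565))
sqL [ 0.4583 -0.0589  0.116 ] [ 0.4579 -0.0563  0.11  ] (array([ 0.458 , -0.0593,  0.1074]), np.float64(0.0004071004368027188))
sqM [0.5476 0.3942 0.092 ] [0.5466 0.3982 0.086 ] (array([0.5476, 0.3968, 0.0821]), np.float64(0.0011299779522537857))
pur [ 0.3437 -0.0989  0.116 ] [ 0.3427 -0.0949  0.11  ] (array([ 0.3423, -0.0996,  0.1062]), np.float64(0.001004829526169046))
[ 84  89 103  97  82 110 139 144 143 143 144 144 143 144 143 143 145 143
 144 145 143 144 140 117 102  94  79  81  83  83  85  85  83  82  89  99
  97  89 112 136 143 144 144 145 144 144 145 144 141 124  90  75  94 101
  87  83  82  83  82  83  83  89  92  87  94 119 139 143 142 142 143 143
 143 142 142 143 141 142 143 142 144 142 131 103  73  80 102 105  89  80
  80  76  63  61  76]
M [ 230.25  149.5    20.5    19.   1097.5 ] [239.1442 158.2503] [0.653  0.0488 0.01  ] [0.6498 0.0481 0.035 ]
S [260.25 155.5   15.75  14.   620.75] [268.4441 161.6218] [ 0.644  -0.0488  0.01  ] [ 0.641  -0.0479  0.035 ]
L [ 286.75  153.75   24.     23.5  1684.75] [298.592  164.9282] [ 0.6354 -0.1495  0.01  ] [ 0.6326 -0.1469  0.035 ]
```

Request:
{"name": "servo_tool", "arguments": {"rows": [[[0,0,-7.1,0,0,0,1],[0,0,-7.1,0,0,0,1],[0,0,-7.1,0,0,0,1],[0,0,-7.1,0,0,0,1],[0,0,-7.1,0,0,0,1],[0,0,-7.1,0,0,0,1],[0,0,-7.1,0,0,0,1],[0,0,-7.1,0,0,0,1]]]}}

```text
t: 0.77
tcp_pos: [0.1863, -0.5961, 0.2497]
tool_rot: [0.796, 0.605, 0.0, -0.001]
force: [-0.7, 0.4, 0.4]
finger_gap: 1.0
gripper_force: 0.0
```

Request:
{"name": "servo_tool", "arguments": {"rows": [[[0,0,-5.3,0,0,0,1],[0,0,-5.3,0,0,0,1],[0,0,-5.3,0,0,0,1],[0,0,0,0,0,0,1]]], "squeeze": 40}}

```text
t: 1.1
tcp_pos: [0.1863, -0.5962, 0.2497]
tool_rot: [0.706, 0.708, 0.0, -0.0]
force: [-0.8, -0.0, -0.2]
finger_gap: 0.998
gripper_force: 0.0
```

Request:
{"name": "servo_tool", "arguments": {"rows": [[[0,0,0,0.028,0.03,0,1],[0,0,0,0.028,0.03,0,1],[0,0,0,0.028,0.03,0,1],[0,0,0,0.028,0.03,0,1],[0,0,0,0.028,0.03,0,1],[0,0,0,0.028,0.03,0,1],[0,0,0,0.028,0.03,0,1],[0,0,0,0.028,0.03,0,1]]]}}

```text
t: 1.77
tcp_pos: [0.4273, -0.3706, 0.2502]
tool_rot: [0.708, 0.706, 0.0, -0.0]
force: [0.8, -0.7, 0.0]
finger_gap: 0.998
gripper_force: 0.0
```

Request:
{"name": "servo_tool", "arguments": {"rows": [[[0,0,0,0.04,0.004,0,1],[0,0,0,0.04,0.004,0,1],[0,0,0,0.04,0.004,0,1],[0,0,0,0.04,0.004,0,1],[0,0,0,0.04,0.004,0,1],[0,0,0,0.04,0.004,0,1],[0,0,0,0.04,0.004,0,1],[0,0,0,0.04,0,0,1]]]}}

```text
t: 2.43
tcp_pos: [0.4543, -0.0505, 0.2504]
tool_rot: [0.708, 0.706, 0.0, 0.0]
force: [0.5, -0.4, 0.3]
finger_gap: 1.002
gripper_force: 0.0
```

Request:
{"name": "servo_tool", "arguments": {"rows": [[[0,0,0,0.04,0,0,1],[0,0,0,0.04,0,0,1],[0,0,0,0.04,0,0,1],[0,0,0,0.04,0,0,1],[0,0,0,0.04,0,0,1],[0,0,0,0.04,0,0,1],[0,0,0,0.03,0,0,1],[0,0,0,0,0,0,1]]]}}

```text
t: 3.1
tcp_pos: [0.4533, 0.2226, 0.2504]
tool_rot: [0.706, 0.709, 0.001, -0.0]
force: [0.5, 0.3, 0.3]
finger_gap: 1.003
gripper_force: 0.0
```

Request:
{"name": "servo_tool", "arguments": {"rows": [[[0,0,0,0.012,0.001,0,1],[0,0,0,0,0,0.03,1],[0,0,0,0,0,0.03,1],[0,0,0,0,0,0.03,1],[0,0,0,0,0,0.02,1],[0,0,0,0,0,0.018,1],[0,0,0,0,0,0.01,1],[0,0,0,0,0,0,1]]]}}

```text
t: 3.77
tcp_pos: [0.4537, 0.2287, 0.1104]
tool_rot: [0.708, 0.707, -0.002, -0.001]
force: [0.3, -0.1, -0.7]
finger_gap: 0.999
gripper_force: 0.0
```

```bash
python3 - <<'E'
from h import *
a=manip.snapshot("side")[150:340,200:450]
cv2.imwrite("pics/s1.png",cv2.resize(a,None,fx=3,fy=3,interpolation=cv2.INTER_CUBIC))
E
```

```text
(no output)
```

View pics/s1.png

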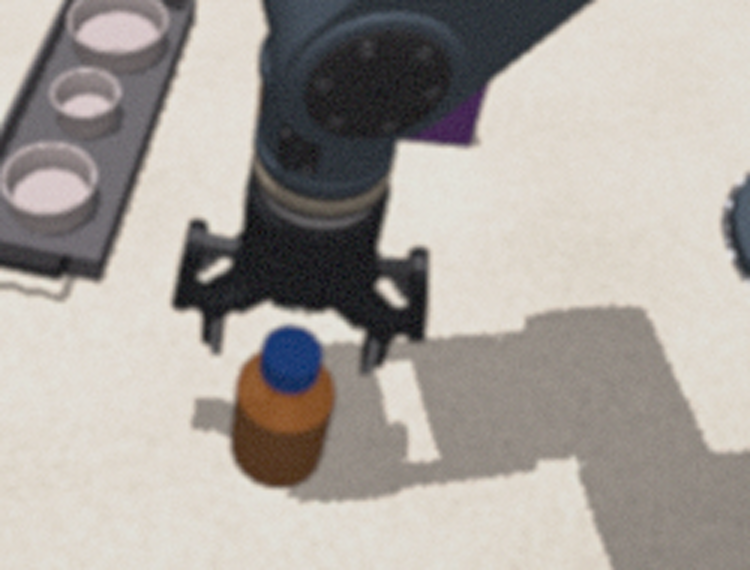

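The jaws straddle the cap at (291,358) in x; the measured y is about 6 mm short, so I'll correct that and close.

Request:
{"name": "servo_tool", "arguments": {"rows": [[[0,0,0,0.006,0,-0.003,1],[0,0,0,0,0,0,1],[0,0,0,0,0,0,1],[0,0,0,0,0,0,-1],[0,0,0,0,0,0,-1],[0,0,0,0,0,0,-1],[0,0,0,0,0,0,-1],[0,0,0,0,0,0,-1]]], "squeeze": 40}}

```text
t: 4.48
tcp_pos: [0.4545, 0.2357, 0.1157]
tool_rot: [0.707, 0.707, -0.0, -0.0]
force: [-0.5, 0.4, 4.2]
finger_gap: 0.429
gripper_force: 39.7
```

Request:
{"name": "servo_tool", "arguments": {"rows": [[[0,0,0,0,0,0,-1],[0,0,0,0,0,0,-1],[0,0,0,0,0,0,-1],[0,0,0,0,0,0,-1]]]}}

```text
t: 4.82
tcp_pos: [0.4545, 0.2357, 0.1157]
tool_rot: [0.707, 0.707, -0.0, -0.0]
force: [-2.0, -0.4, 5.9]
finger_gap: 0.428
gripper_force: 39.8
```

Request:
{"name": "servo_tool", "arguments": {"rows": [[[0,0,0,0,0,-0.005,-1],[0,0,0,0,0,-0.01,-1],[0,0,0,0,0,-0.02,-1],[0,0,0,0,0,-0.03,-1],[0,0,0,0,0,-0.03,-1],[0,0,0,0,0,-0.03,-1],[0,0,0,0,0,-0.015,-1],[0,0,0,0,0,0,-1]]]}}

```text
t: 5.48
tcp_pos: [0.4568, 0.2363, 0.2593]
tool_rot: [0.707, 0.707, 0.004, 0.002]
force: [0.9, 1.2, -3.6]
finger_gap: 0.425
gripper_force: 41.0
```

Request:
{"name": "servo_tool", "arguments": {"rows": [[[0,0,0,-0.012,0.006,0,-1],[0,0,0,-0.025,0.012,0,-1],[0,0,0,-0.03,0.014,0,-1],[0,0,0,-0.03,0.014,0,-1],[0,0,0,-0.03,0.014,0,-1],[0,0,0,-0.03,0.014,0,-1],[0,0,0,-0.03,0.014,0,-1],[0,0,0,-0.03,0.014,0,-1]]]}}

```text
t: 6.15
tcp_pos: [0.556, 0.0174, 0.2534]
tool_rot: [0.707, 0.707, -0.001, -0.002]
force: [1.1, 0.4, -2.9]
finger_gap: 0.428
gripper_force: 41.0
```

Request:
{"name": "servo_tool", "arguments": {"rows": [[[0,0,0,-0.03,0.014,0,-1],[0,0,0,-0.03,0.014,0,-1],[0,0,0,-0.03,0.014,0,-1],[0,0,0,-0.03,0.014,0,-1],[0,0,0,-0.025,0.012,0,-1],[0,0,0,-0.015,0.008,0,-1],[0,0,0,-0.008,0.0015,0,-1],[0,0,0,0,0,0,-1]]]}}

```text
t: 6.82
tcp_pos: [0.6338, -0.1509, 0.2531]
tool_rot: [0.708, 0.707, -0.001, -0.001]
force: [0.7, 0.2, -4.3]
finger_gap: 0.425
gripper_force: 41.0
```

Request:
{"name": "servo_tool", "arguments": {"rows": [[[0,0,0,0,0,0,-1],[0,0,0,0,0,0,-1],[0,0,0,0,0,0,-1]]]}}

```text
t: 7.07
tcp_pos: [0.6337, -0.1474, 0.255]
tool_rot: [0.706, 0.708, -0.0, -0.001]
force: [0.2, -1.0, -3.7]
finger_gap: 0.426
gripper_force: 41.0
```

Request:
{"name": "servo_tool", "arguments": {"rows": [[[0,0,0,-0.001,0,0.02,-1],[0,0,0,0,0,0.03,-1],[0,0,0,0,0,0.025,-1],[0,0,0,0,0,0.015,-1],[0,0,0,0,0,0.007,-1],[0,0,0,0,0,0,-1],[0,0,0,0,0,0,-1],[0,0,0,0,0,0,-1]]]}}

```text
t: 7.73
tcp_pos: [0.6357, -0.1502, 0.16]
tool_rot: [0.707, 0.708, 0.001, 0.002]
force: [0.5, -0.3, -2.1]
finger_gap: 0.425
gripper_force: 41.0
```

```bash
python3 - <<'E'
from h import *
a=manip.snapshot("side")[60:250,150:400]
cv2.imwrite("pics/s2.png",cv2.resize(a,None,fx=3,fy=3,interpolation=cv2.INTER_CUBIC))
E
```

```text
(no output)
```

View pics/s2.png

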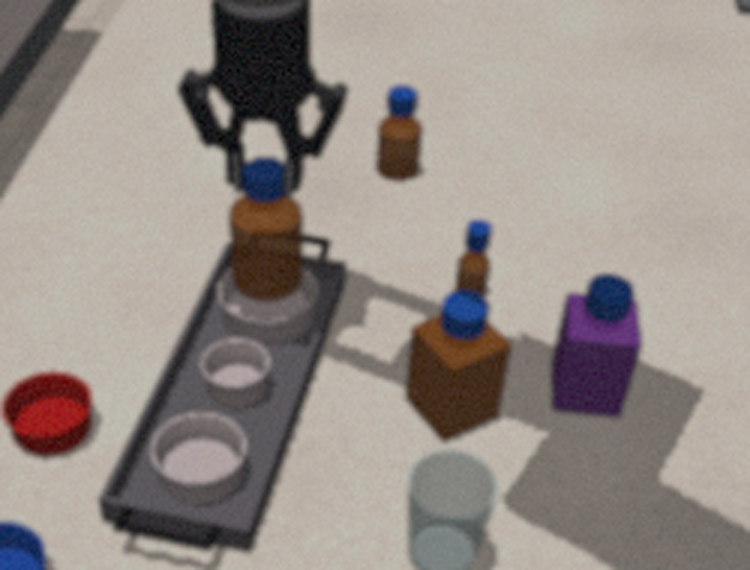

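The large bottle hangs upright and centred over its holder, (267,290) in the crop. Lowering slowly.

Request:
{"name": "servo_tool", "arguments": {"rows": [[[0,0,0,0,0,0.006,-1],[0,0,0,0,0,0.006,-1],[0,0,0,0,0,0.005,-1],[0,0,0,0,0,0.005,-1],[0,0,0,0,0,0.003,-1],[0,0,0,0,0,0.002,-1],[0,0,0,0,0,0.001,-1],[0,0,0,0,0,0,-1]]]}}

```text
t: 8.45
tcp_pos: [0.6344, -0.1501, 0.1299]
tool_rot: [0.707, 0.707, -0.0, -0.0]
force: [-0.0, -0.1, -4.0]
finger_gap: 0.426
gripper_force: 41.0
```

Request:
{"name": "servo_tool", "arguments": {"rows": [[[0,0,0,0,0,0.001,-1],[0,0,0,0,0,0,-1],[0,0,0,0,0,0,-1]]]}}

```text
t: 8.7
tcp_pos: [0.6346, -0.1502, 0.1295]
tool_rot: [0.707, 0.707, 0.0, 0.0]
force: [0.1, -0.2, -3.9]
finger_gap: 0.425
gripper_force: 41.0
```

Request:
{"name": "servo_tool", "arguments": {"rows": [[[0,0,0,0,0,0.002,-1],[0,0,0,0,0,0.001,-1],[0,0,0,0,0,0,-1],[0,0,0,0,0,0,-1]]]}}

```text
t: 9.03
tcp_pos: [0.6344, -0.1501, 0.1262]
tool_rot: [0.707, 0.707, -0.0, -0.0]
force: [0.0, 0.9, -4.1]
finger_gap: 0.426
gripper_force: 41.0
```

Request:
{"name": "servo_tool", "arguments": {"rows": [[[0,0,0,0,0,0.001,-1],[0,0,0,0,0,0,-1],[0,0,0,0,0,0,-1]]]}}

```text
t: 9.28
tcp_pos: [0.6346, -0.1502, 0.1259]
tool_rot: [0.707, 0.707, 0.0, 0.0]
force: [-1.3, 1.1, 0.2]
finger_gap: 0.424
gripper_force: 41.3
```

Contact made; releasing and going up.

Request:
{"name": "servo_tool", "arguments": {"rows": [[[0,0,0,0,0,0,0],[0,0,0,0,0,0,0.3],[0,0,0,0,0,0,0.6],[0,0,0,0,0,0,0.6],[0,0,0,0,0,0,0.6],[0,0,0,0,0,-0.01,0.6],[0,0,0,0,0,-0.02,0.6],[0,0,0,0,0,-0.03,0.6]]]}}

```text
t: 9.95
tcp_pos: [0.6327, -0.1495, 0.1837]
tool_rot: [0.707, 0.707, -0.001, -0.003]
force: [0.5, -0.9, -0.2]
finger_gap: 0.801
gripper_force: 0.0
```

Request:
{"name": "servo_tool", "arguments": {"rows": [[[0,0,0,0,0,-0.04,1],[0,0,0,-0.02,-0.006,-0.02,1],[0,0,0,-0.035,-0.013,0,1],[0,0,0,-0.035,-0.013,0,1],[0,0,0,-0.035,-0.013,0,1],[0,0,0,-0.035,-0.013,0,1],[0,0,0,-0.035,-0.013,0,1],[0,0,0,-0.035,-0.013,0,1]]]}}

```text
t: 10.62
tcp_pos: [0.55, -0.3818, 0.2464]
tool_rot: [0.707, 0.707, 0.0, 0.001]
force: [0.5, 0.3, -0.9]
finger_gap: 0.998
gripper_force: 0.0
```

Request:
{"name": "servo_tool", "arguments": {"rows": [[[0,0,0,-0.024,-0.008,0,1],[0,0,0,-0.006,-0.001,0,1],[0,0,0,0,0,0,1],[0,0,0,0,0,0,1],[0,0,0,0,0,0,1]]]}}

```text
t: 11.03
tcp_pos: [0.5422, -0.4086, 0.2456]
tool_rot: [0.706, 0.708, 0.0, -0.0]
force: [0.1, -0.3, 0.5]
finger_gap: 0.998
gripper_force: 0.0
```

```bash
python3 - <<'E'
from h import *
a=manip.snapshot("side");cv2.imwrite("pics/s3f.png",a);a=a[60:250,150:400]
cv2.imwrite("pics/s3.png",cv2.resize(a,None,fx=3,fy=3,interpolation=cv2.INTER_CUBIC))
E
```

```text
(no output)
```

View pics/s3.png

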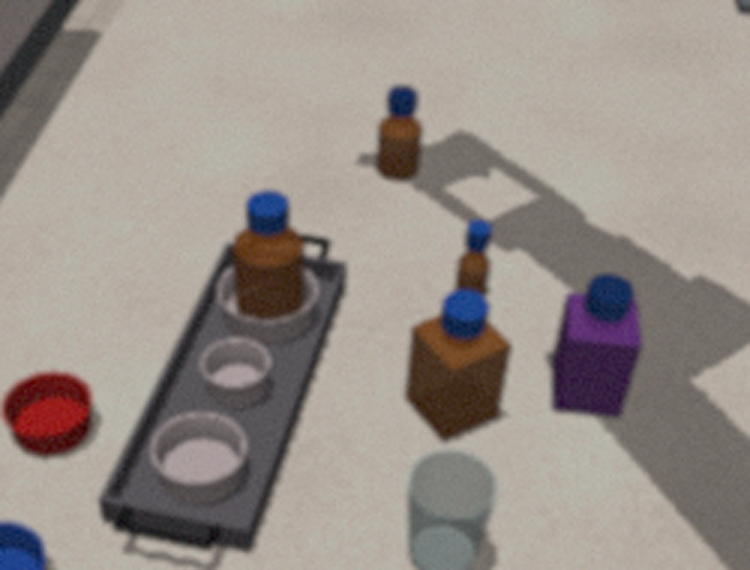

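The large bottle stands upright in its holder at (268,260). Now down over the medium one.

Request:
{"name": "servo_tool", "arguments": {"rows": [[[0,0,0,-0.002,-0.001,0.02,1],[0,0,0,0,0,0.035,1],[0,0,0,0,0,0.035,1],[0,0,0,0,0,0.03,1],[0,0,0,0,0,0.02,1],[0,0,0,0,0,0.014,1],[0,0,0,0,0,0,1],[0,0,0,0,0,0,1]]]}}

```text
t: 11.75
tcp_pos: [0.5413, -0.4114, 0.0913]
tool_rot: [0.706, 0.708, 0.0, -0.0]
force: [0.5, 0.1, 1.6]
finger_gap: 0.997
gripper_force: 0.0
```

Request:
{"name": "servo_tool", "arguments": {"rows": [[[0,0,0,0,0,0,-1],[0,0,0,0,0,0,-1],[0,0,0,0,0,0,-1],[0,0,0,0,0,0,-1],[0,0,0,0,0,0,-1],[0,0,0,0,0,0,-1],[0,0,0,0,0,0,-1],[0,0,0,0,0,0,-1]]], "squeeze": 30}}

```text
t: 12.42
tcp_pos: [0.5411, -0.4127, 0.0927]
tool_rot: [0.707, 0.707, -0.0, 0.001]
force: [-1.1, 1.3, 5.7]
finger_gap: 0.359
gripper_force: 29.9
```

Request:
{"name": "servo_tool", "arguments": {"rows": [[[0,0,0,0,0,-0.005,-1],[0,0,0,0,0,-0.01,-1],[0,0,0,0,0,-0.025,-1],[0,0,0,0,0,-0.035,-1],[0,0,0,0,0,-0.035,-1],[0,0,0,0,0,-0.03,-1],[0,0,0,0,0,-0.015,-1],[0,0,0,0,0,0,-1]]]}}

```text
t: 13.08
tcp_pos: [0.5425, -0.4139, 0.2519]
tool_rot: [0.707, 0.707, -0.0, 0.005]
force: [-0.1, -0.1, -2.2]
finger_gap: 0.358
gripper_force: 30.2
```

Request:
{"name": "servo_tool", "arguments": {"rows": [[[0,0,0,0.012,0.003,0,-1],[0,0,0,0.025,0.006,0,-1],[0,0,0,0.035,0.008,0,-1],[0,0,0,0.035,0.008,0,-1],[0,0,0,0.035,0.008,0,-1],[0,0,0,0.035,0.008,0,-1],[0,0,0,0.035,0.008,0,-1],[0,0,0,0.035,0.008,0,-1]]]}}

```text
t: 13.75
tcp_pos: [0.5958, -0.1617, 0.2434]
tool_rot: [0.707, 0.707, -0.001, -0.003]
force: [0.5, 0.6, -2.4]
finger_gap: 0.357
gripper_force: 30.2
```

Request:
{"name": "servo_tool", "arguments": {"rows": [[[0,0,0,0.035,0.008,0,-1],[0,0,0,0.035,0.008,0,-1],[0,0,0,0.035,0.008,0,-1],[0,0,0,0.035,0.008,0,-1],[0,0,0,0.035,0.01,0,-1],[0,0,0,0.025,0.008,0,-1],[0,0,0,0.012,0.003,0,-1],[0,0,0,0.004,0.001,0,-1]]]}}

```text
t: 14.42
tcp_pos: [0.6498, 0.0541, 0.2437]
tool_rot: [0.706, 0.709, -0.001, -0.002]
force: [-0.6, -0.0, -2.2]
finger_gap: 0.357
gripper_force: 30.2
```

Request:
{"name": "servo_tool", "arguments": {"rows": [[[0,0,0,0,0,0,-1],[0,0,0,0,0,0,-1],[0,0,0,0,0,0,-1]]]}}

```text
t: 14.67
tcp_pos: [0.6508, 0.0492, 0.2457]
tool_rot: [0.707, 0.707, -0.001, -0.0]
force: [-0.6, 0.3, -2.4]
finger_gap: 0.365
gripper_force: 30.2
```

Request:
{"name": "servo_tool", "arguments": {"rows": [[[0,0,0,0.001,0.001,0.02,-1],[0,0,0,0,0,0.03,-1],[0,0,0,0,0,0.03,-1],[0,0,0,0,0,0.018,-1],[0,0,0,0,0,0.01,-1],[0,0,0,0,0,0.005,-1],[0,0,0,0,0,0,-1],[0,0,0,0,0,0,-1]]]}}

```text
t: 15.33
tcp_pos: [0.6533, 0.0512, 0.1344]
tool_rot: [0.707, 0.707, 0.001, 0.001]
force: [0.7, 0.4, -2.1]
finger_gap: 0.36
gripper_force: 30.2
```

```bash
python3 - <<'E'
from h import *
a=manip.snapshot("side")[100:250,150:350]
cv2.imwrite("pics/s4.png",cv2.resize(a,None,fx=3,fy=3,interpolation=cv2.INTER_CUBIC))
E
```

```text
(no output)
```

View pics/s4.png

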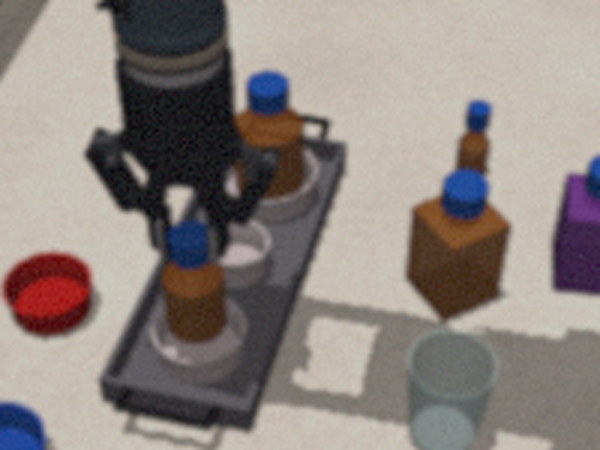

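The medium bottle is centred over its holder, about (195,330). Lowering.

Request:
{"name": "servo_tool", "arguments": {"rows": [[[0,0,0,0,0,0.006,-1],[0,0,0,0,-0.001,0.006,-1],[0,0,0,0,0,0.006,-1],[0,0,0,0,0,0.005,-1],[0,0,0,0,0,0.003,-1],[0,0,0,0,0,0.002,-1],[0,0,0,0,0,0,-1],[0,0,0,0,0,0,-1]]]}}

```text
t: 16.05
tcp_pos: [0.6514, 0.0519, 0.1051]
tool_rot: [0.707, 0.707, -0.0, -0.0]
force: [1.4, 0.3, -2.1]
finger_gap: 0.36
gripper_force: 30.2
```

Request:
{"name": "servo_tool", "arguments": {"rows": [[[0,0,0,0,0,0.001,-1],[0,0,0,0,0,0,-1],[0,0,0,0,0,0.001,-1],[0,0,0,0,0,0,-1],[0,0,0,0,0,0,-1]]]}}

```text
t: 16.47
tcp_pos: [0.6513, 0.0518, 0.1033]
tool_rot: [0.707, 0.707, -0.0, 0.0]
force: [0.3, 0.0, -1.8]
finger_gap: 0.357
gripper_force: 30.2
```

Request:
{"name": "servo_tool", "arguments": {"rows": [[[0,0,0,0,0,0.001,-1],[0,0,0,0,0,0,-1],[0,0,0,0,0,0,-1]]]}}

```text
t: 16.72
tcp_pos: [0.6515, 0.0519, 0.1027]
tool_rot: [0.707, 0.707, 0.0, 0.0]
force: [-1.4, 0.4, -0.4]
finger_gap: 0.357
gripper_force: 30.4
```

Request:
{"name": "servo_tool", "arguments": {"rows": [[[0,0,0,0,0,0.0005,-1],[0,0,0,0,0,0,-0.1],[0,0,0,0,0,0,0.2],[0,0,0,0,0,0,0.5],[0,0,0,0,0,0,0.5],[0,0,0,0,0,0,0.5],[0,0,0,0,0,-0.01,0.5],[0,0,0,0,0,-0.03,0.5]]]}}

```text
t: 17.38
tcp_pos: [0.648, 0.052, 0.1381]
tool_rot: [0.707, 0.707, -0.003, -0.004]
force: [-0.5, 0.2, -0.9]
finger_gap: 0.749
gripper_force: 0.0
```

Request:
{"name": "servo_tool", "arguments": {"rows": [[[0,0,0,0,0,-0.04,1],[0,0,0,0,0,-0.03,1],[0,0,0,-0.027,-0.02,0,1],[0,0,0,-0.027,-0.02,0,1],[0,0,0,-0.027,-0.02,0,1],[0,0,0,-0.027,-0.02,0,1],[0,0,0,-0.027,-0.02,0,1],[0,0,0,-0.027,-0.02,0,1]]]}}

```text
t: 18.05
tcp_pos: [0.5306, -0.1113, 0.2127]
tool_rot: [0.707, 0.708, 0.0, 0.001]
force: [-0.1, -0.7, -1.0]
finger_gap: 1.002
gripper_force: 0.0
```

Request:
{"name": "servo_tool", "arguments": {"rows": [[[0,0,0,-0.027,-0.02,0,1],[0,0,0,-0.027,-0.02,0,1],[0,0,0,-0.027,-0.02,0,1],[0,0,0,-0.027,-0.02,0,1],[0,0,0,0,0,0,1],[0,0,0,0,0,0,1],[0,0,0,0,0,0,1]]]}}

```text
t: 18.63
tcp_pos: [0.4518, -0.2183, 0.2124]
tool_rot: [0.707, 0.707, 0.0, 0.0]
force: [0.1, 0.0, 0.4]
finger_gap: 1.0
gripper_force: 0.0
```

```bash
python3 - <<'E'
from h import *
a=manip.snapshot("side")[60:250,150:400]
cv2.imwrite("pics/s5.png",cv2.resize(a,None,fx=3,fy=3,interpolation=cv2.INTER_CUBIC))
E
```

```text
(no output)
```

View pics/s5.png

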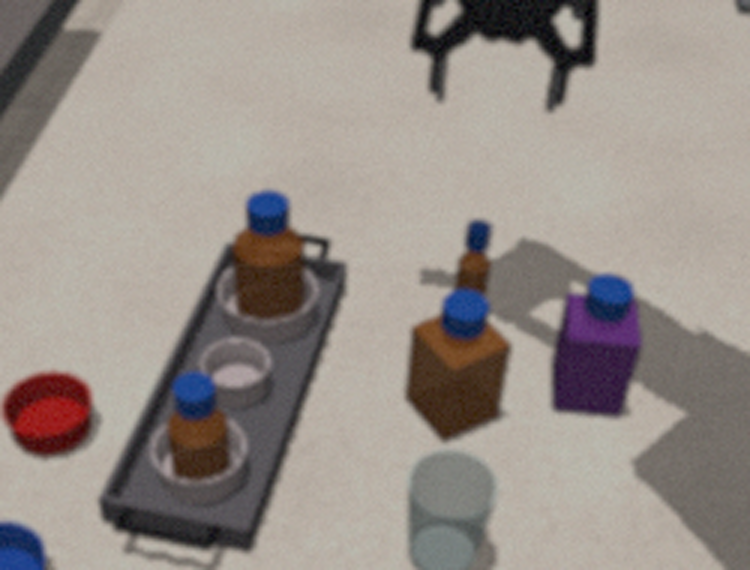

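The medium bottle stands in its holder at (198,440). Now down over the small bottle.

Request:
{"name": "servo_tool", "arguments": {"rows": [[[0,0,0,-0.001,-0.001,0.02,1],[0,0,0,0,0,0.035,1],[0,0,0,0,0,0.035,1],[0,0,0,0,0,0.025,1],[0,0,0,0,0,0.016,1],[0,0,0,0,0,0.01,1],[0,0,0,0,0,0,1],[0,0,0,0,0,0,1]]]}}

```text
t: 19.35
tcp_pos: [0.4512, -0.2187, 0.0708]
tool_rot: [0.706, 0.708, 0.0, -0.0]
force: [-0.3, -0.2, 0.3]
finger_gap: 0.998
gripper_force: 0.0
```

Request:
{"name": "servo_tool", "arguments": {"rows": [[[0,0,0,0,0,0,-1],[0,0,0,0,0,0,-1],[0,0,0,0,0,0,-1],[0,0,0,0,0,0,-1],[0,0,0,0,0,0,-1],[0,0,0,0,0,0,-1],[0,0,0,0,0,0,-1],[0,0,0,0,0,0,-1]]], "squeeze": 20}}

```text
t: 20.02
tcp_pos: [0.4508, -0.2196, 0.0714]
tool_rot: [0.707, 0.707, 0.0, 0.001]
force: [-1.6, -0.1, 6.5]
finger_gap: 0.271
gripper_force: 20.9
```

Request:
{"name": "servo_tool", "arguments": {"rows": [[[0,0,0,0,0,0,-1],[0,0,0,0,0,0,-1]]]}}

```text
t: 20.18
tcp_pos: [0.4507, -0.2196, 0.0714]
tool_rot: [0.707, 0.707, 0.0, 0.0]
force: [-1.0, 0.7, 5.4]
finger_gap: 0.276
gripper_force: 20.9
```

Request:
{"name": "servo_tool", "arguments": {"rows": [[[0,0,0,0,0,-0.005,-1],[0,0,0,0,0,-0.01,-1],[0,0,0,0,0,-0.025,-1],[0,0,0,0,0,-0.035,-1],[0,0,0,0,0,-0.035,-1],[0,0,0,0,0,-0.03,-1],[0,0,0,0,0,-0.02,-1],[0,0,0,0,0,0,-1]]]}}

```text
t: 20.85
tcp_pos: [0.4527, -0.2208, 0.2359]
tool_rot: [0.707, 0.707, 0.001, 0.005]
force: [0.7, 0.1, -0.2]
finger_gap: 0.266
gripper_force: 20.4
```

Request:
{"name": "servo_tool", "arguments": {"rows": [[[0,0,0,0.01,0.011,0,-1],[0,0,0,0.02,0.022,0,-1],[0,0,0,0.024,0.027,0,-1],[0,0,0,0.024,0.027,0,-1],[0,0,0,0.024,0.027,0,-1],[0,0,0,0.024,0.027,0,-1],[0,0,0,0.02,0.023,0,-1],[0,0,0,0.014,0.016,0,-1]]]}}

```text
t: 21.52
tcp_pos: [0.6316, -0.0566, 0.2297]
tool_rot: [0.706, 0.708, 0.0, -0.001]
force: [0.6, -0.2, -1.3]
finger_gap: 0.269
gripper_force: 20.4
```

Request:
{"name": "servo_tool", "arguments": {"rows": [[[0,0,0,0.008,0.01,0,-1],[0,0,0,0.002,0.002,0,-1],[0,0,0,0,0,0,-1],[0,0,0,0,0,0,-1],[0,0,0,0,0,0,-1]]]}}

```text
t: 21.93
tcp_pos: [0.6412, -0.0502, 0.2306]
tool_rot: [0.707, 0.707, -0.001, -0.001]
force: [-0.6, -0.0, -1.1]
finger_gap: 0.269
gripper_force: 20.4
```

Request:
{"name": "servo_tool", "arguments": {"rows": [[[0,0,0,0,0.001,0.02,-1],[0,0,0,0,0,0.03,-1],[0,0,0,0,0,0.03,-1],[0,0,0,0,0,0.016,-1],[0,0,0,0,0,0.01,-1],[0,0,0,0,0,0,-1],[0,0,0,0,0,0,-1],[0,0,0,0,0,0,-1]]]}}

```text
t: 22.6
tcp_pos: [0.6444, -0.0499, 0.1264]
tool_rot: [0.707, 0.707, 0.001, 0.001]
force: [-0.3, 0.6, -0.1]
finger_gap: 0.272
gripper_force: 20.4
```

```bash
python3 - <<'E'
from h import *
a=manip.snapshot("side")[100:250,150:350]
cv2.imwrite("pics/s6.png",cv2.resize(a,None,fx=3,fy=3,interpolation=cv2.INTER_CUBIC))
E
```

```text
(no output)
```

View pics/s6.png

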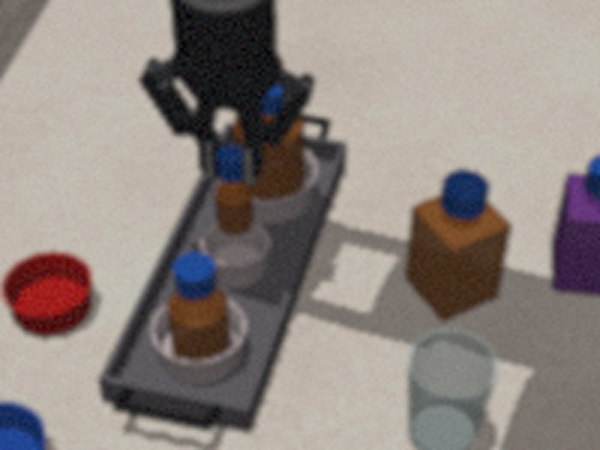

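The small bottle is centred over its holder, (234,225). Lowering.

Request:
{"name": "servo_tool", "arguments": {"rows": [[[0,0,0,0,0,0.01,-1],[0,0,0,0,0,0.01,-1],[0,0,0,0,0,0.008,-1],[0,0,0,0,0,0.006,-1],[0,0,0,0,0,0.004,-1],[0,0,0,0,0,0.002,-1],[0,0,0,0,0,0,-1],[0,0,0,0,0,0,-1]]]}}

```text
t: 23.32
tcp_pos: [0.6435, -0.0492, 0.0847]
tool_rot: [0.707, 0.707, -0.0, 0.0]
force: [0.6, 0.6, -0.5]
finger_gap: 0.271
gripper_force: 20.4
```

Request:
{"name": "servo_tool", "arguments": {"rows": [[[0,0,0,0,0,0.001,-1],[0,0,0,0,0,0,-1],[0,0,0,0,0,0.001,-1],[0,0,0,0,0,0,-1],[0,0,0,0,0,0,-1]]]}}

```text
t: 23.73
tcp_pos: [0.6434, -0.0491, 0.0829]
tool_rot: [0.707, 0.707, 0.0, 0.0]
force: [0.2, -0.8, -1.4]
finger_gap: 0.274
gripper_force: 20.4
```

Request:
{"name": "servo_tool", "arguments": {"rows": [[[0,0,0,0,0,0.001,-1],[0,0,0,0,0,0,-1],[0,0,0,0,0,0.0005,-1],[0,0,0,0,0,0,-1],[0,0,0,0,0,0,-1]]]}}

```text
t: 24.15
tcp_pos: [0.6434, -0.0491, 0.0815]
tool_rot: [0.707, 0.707, 0.0, 0.0]
force: [-0.1, 0.4, 1.2]
finger_gap: 0.272
gripper_force: 20.6
```

Request:
{"name": "servo_tool", "arguments": {"rows": [[[0,0,0,0,0,0.0005,-1],[0,0,0,0,0,0,-1],[0,0,0,0,0,0,-1]]]}}

```text
t: 24.4
tcp_pos: [0.6435, -0.0492, 0.0815]
tool_rot: [0.707, 0.707, 0.0, 0.0]
force: [-3.3, -1.1, 5.0]
finger_gap: 0.274
gripper_force: 21.0
```

Seated. Release, raise and retreat.

Request:
{"name": "servo_tool", "arguments": {"rows": [[[0,0,0,0,0,-0.0005,-1],[0,0,0,0,0,0,-0.2],[0,0,0,0,0,0,0.1],[0,0,0,0,0,0,0.4],[0,0,0,0,0,0,0.4],[0,0,0,0,0,0,0.4],[0,0,0,0,0,-0.01,0.4],[0,0,0,0,0,-0.03,0.4]]]}}

```text
t: 25.07
tcp_pos: [0.6402, -0.0485, 0.1177]
tool_rot: [0.707, 0.707, -0.003, -0.004]
force: [0.3, 0.3, 0.3]
finger_gap: 0.701
gripper_force: 0.0
```

Request:
{"name": "servo_tool", "arguments": {"rows": [[[0,0,0,0,0,-0.04,1],[0,0,0,0,0,-0.04,1],[0,0,0,0,0,-0.03,1],[0,0,0,-0.03,-0.02,0,1],[0,0,0,-0.03,-0.02,0,1],[0,0,0,-0.03,-0.02,0,1],[0,0,0,-0.03,-0.02,0,1],[0,0,0,-0.03,-0.02,0,1]]]}}

```text
t: 25.73
tcp_pos: [0.5426, -0.2002, 0.2324]
tool_rot: [0.707, 0.708, 0.0, 0.001]
force: [0.3, -0.5, 0.3]
finger_gap: 0.999
gripper_force: 0.0
```

Request:
{"name": "servo_tool", "arguments": {"rows": [[[0,0,0,-0.03,-0.02,0,1],[0,0,0,-0.03,-0.01,0,1],[0,0,0,-0.03,0,0,1],[0,0,0,-0.03,0,0,1],[0,0,0,0,0,0,1],[0,0,0,0,0,0,1],[0,0,0,0,0,0,1]]]}}

```text
t: 26.32
tcp_pos: [0.5133, -0.3188, 0.2316]
tool_rot: [0.707, 0.707, 0.0, -0.0]
force: [-0.4, -0.2, 0.7]
finger_gap: 0.998
gripper_force: 0.0
```

```bash
python3 - <<'E'
from h import *
a=manip.snapshot("side");t=manip.snapshot("top")
cv2.imwrite("pics/s7.png",cv2.resize(a[60:250,150:400],None,fx=3,fy=3,interpolation=cv2.INTER_CUBIC))
for n,im in(("side",a),("top",t)):
    print(n);[print(b[0]) for b in blobs(im,(105,150,60),(125,255,255))]
E
```

```text
side
[238.59, 130.39]
[352.52, 158.74]
[304.41, 164.33]
[227.97, 167.89]
[214.16, 190.85]
[148.37, 250.03]
[229.69, 353.73]
top
[200.69, 120.17]
[237.19, 155.0]
[269.73, 159.47]
[302.94, 161.21]
[127.57, 185.98]
[271.74, 217.89]
```

View pics/s7.png

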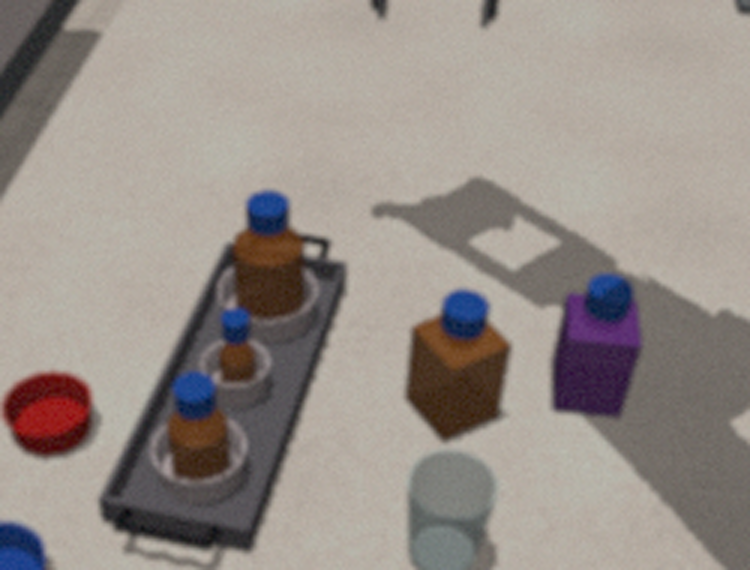

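All three stand upright in their holders, at (268,260), (236,350) and (198,440). The square bottles and the beaker have not moved.

```bash
python3 -c "
from station import manip
print(manip.sign_off())"
```

```text
the job is handed in; nothing more can be done
None
```

The large, medium and small round bottles each stand upright in their own holders, the square bottles and beaker are where they were, and the job was handed in at about 26 s of the 83 s allowed.

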